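Turn round the row of aroma vials

TASK

Move the four aroma vials from the wooden stands on the dark tray to the light display rack, one upright on each cork disc, well centred, in reverse order: the vial that now stands leftmost (seen from the robot) goes to the rightmost place of the rack, and so on. Never tip a vial over, and leave the spoon lying where it is.

Things in the scene. Friction and masses are not known exactly. Their poses are not given: they have to be found in the camera images.
- vial_a: aroma vial, yellow-amber body with a black screw cap, upright, 40 mm high, about 22 g: body 20 to 21 mm across up to 30 mm above its underside, cap 16 mm across above that. Origin: centre of its underside, z up. At the start it stands on stand_a, which may be at any place of the row.
- vial_b: aroma vial, reddish brown body with a black screw cap, upright, 40 mm high, about 22 g: body 20 to 21 mm across up to 30 mm above its underside, cap 16 mm across above that. Origin: centre of its underside, z up. At the start it stands on stand_b, which may be at any place of the row.
- vial_c: aroma vial, near black body with a black screw cap, upright, 40 mm high, about 22 g: body 20 to 21 mm across up to 30 mm above its underside, cap 16 mm across above that. Origin: centre of its underside, z up. At the start it stands on stand_c, which may be at any place of the row.
- vial_d: aroma vial, reddish brown (looks like vial_b; only its place in the row tells them apart) body with a black screw cap, upright, 40 mm high, about 22 g: body 20 to 21 mm across up to 30 mm above its underside, cap 16 mm across above that. Origin: centre of its underside, z up. At the start it stands on stand_d, which may be at any place of the row.
- stand_a: fixed wooden disc, 46 mm across, 8 mm high, on the dark tray (66 x 330 x 6 mm); its top is 14 mm above the table. Origin: centre of its underside; x points away from the robot, y left along the row. vial_a stands on it at the start; it stays. The four discs form one row about 76 mm apart, roughly parallel to the rack, in any order of names.
- stand_b: fixed wooden disc, 46 mm across, 8 mm high, on the dark tray (66 x 330 x 6 mm); its top is 14 mm above the table. Origin: centre of its underside; x points away from the robot, y left along the row. vial_b stands on it at the start; it stays. The four discs form one row about 76 mm apart, roughly parallel to the rack, in any order of names.
- stand_c: fixed wooden disc, 46 mm across, 8 mm high, on the dark tray (66 x 330 x 6 mm); its top is 14 mm above the table. Origin: centre of its underside; x points away from the robot, y left along the row. vial_c stands on it at the start; it stays. The four discs form one row about 76 mm apart, roughly parallel to the rack, in any order of names.
- stand_d: fixed wooden disc, 46 mm across, 8 mm high, on the dark tray (66 x 330 x 6 mm); its top is 14 mm above the table. Origin: centre of its underside; x points away from the robot, y left along the row. vial_d stands on it at the start; it stays. The four discs form one row about 76 mm apart, roughly parallel to the rack, in any order of names.
- rack: fixed display rack, light wood, 66 (x, away from the robot) x 330 mm (y, left along the row), nearer or farther than the tray. Origin: centre of its underside. Four places in a row: cork discs 44 mm across at x = 0, y = +114, +38, -38, -114 mm, tops 14 mm above the table. Between them fins 4 mm thick (y = -76, 0, +76) rise to 19 mm; end cheeks to 22 mm. Front and back open.
- spoon: loose steel cupping spoon, 166 mm long, 41 mm wide at its bowl, 17 mm high, lying along y between the tray and the rack; a bystander, to be left alone. Origin: its middle, on the table.

How it is judged:
By the outcome, as a careful person would: the job done as asked, in the order asked, and still so for the second after the job is handed in, with the robot touching nothing.
It also fails if it takes over 88 s, if anything falls off the work surface, if the arm or the gripper's body presses on something with over 40 N, if the wrist force passes 120 N, or if a joint passes its speed limit or range.

ROBOT

A 7-joint arm with a two-finger parallel gripper is mounted at the origin on the work surface; the furniture and walls round the work are solid. World frame = base frame: x ahead of the robot, y to its left, z up, the work surface at z = 0. Lengths are in m, angles in rad, forces in N, time in s.
With the tool pointing down it reaches from about 0.4 to 0.85 m from the base axis. Payload 6.9 kg.
Tool frame: the origin (TCP) lies where the fingers leave the gripper's body, on its centre line; the fingertips stand 73 mm ahead of it and the grasp point (between the pads) lies 54 mm ahead of it (manip.tips_ahead is the distance from the TCP to the fingertips, in m); z points along the fingers, y is the line along which they close (so a half turn about z gives the same grasp; the last joint's range is limited). The gripper opens to 85 mm and grips with 20 to 120 N. Pads are 22 mm wide; open, the fingers measure 114 mm over their backs; the gripper's body (76 mm by 85 mm) begins 54 mm behind the grasp point. The pads swing forward as they close: fully open they stand 13 mm farther back than shut.
Start: joints at [1.28, 0.507, -0.238, 1.5, 0.126, 1.149, -0.155], TCP at [0.241, -0.577, 0.304] pointing down, gripper open.
Joint ranges: [-3.08, 3.08], [-0.24, 2.05], [-1.43, 1.35], [0, 2.5], [-1.52, 4.66], [0.17, 1.96], [-2.89, 2.89]. Speed limits (rad/s): [2.39, 2.39, 3.14, 3.14, 3.14, 3.14, 3.14].

INTERFACE

Orientations are given as a unit quaternion [w, x, y, z].
In Python, from station import manip, imaging, order gives the robot as it stands.
- The arm moves only by the tool arm_command, never from a script. Its argument "increments" is a list of rows, each an object with "claw": the closure, from 0 (fully open) to 1 (shut); "slide": the shift along the tool's x, y, z in mm, a list of three; "twist": the turn about the tool's z in rad. A call has 1 to 10 rows; each row is the pose to reach, as a shift and turn from the pose commanded when the call began, along the tool's axes at that moment; what a row does not reach only later rows make up. A row lasts 1/12 s, in which the tool goes at most 41.7 mm and 7.16 degrees, less where a joint would pass 70% of its speed; a pose out of reach is approached as far as the arm can. A call with a gripper value outside its range is refused whole. The fingers move at their own pace and stop on an object; "force" is the grip in N (left out, the last holds). Time passes only in rows, so rows that repeat a pose let the fingers close. It gives the time, the measured TCP pose, the force, the opening and the grip force at its end, in the units of the state.
- manip.state(): the state, without advancing time (a new reading comes with each control period).
- imaging.grab_frame(name): name is "side" or "top"; returns a dict with "frame" (384x512x3 uint8, red, green, blue), "intrinsics" (3x3 intrinsics, pixels), "T" (4x4, takes a point from camera to world coordinates). Camera axes: x right, y down, z forward; pixel columns grow to the right and rows downward; lengths in m; the calibration is good to about 2 mm. A picture is of the moment at which its call begins. There is no depth.
- order.sign_off(): hands the job in; it is judged then, once.
Trained networks look in a picture, given as the dict that the camera call returned (one of the last four; its "shot" number tells which), for a name from the list of things; names that differ only in an ending like _2 or _b are one class to them, and where a whole thing is asked for, a point or a joint stands for the part that bears it (a point fixed in the world has none). Each returns a list of dicts, best first, with "p" (0 to 1); they miss things now and then, are a little off and sometimes report something else, mostly with a low value. They report only what shows in the picture. A call takes as long as a camera call.
- imaging.masks_of(label, picture): "pixels" (384x512 bool, what is visible of it).
- imaging.pinpoint(label, picture): "at" ([x, y, z] in m, in world coordinates, good to about 4 mm: a listed point, or the origin of a listed thing).
The state is a dict: "time": time; "joint_pos": joint angles; "qvel": joint speeds; "joint_torque": joint torques, N m; "tool_pos": TCP position; "tool_rot": TCP orientation; "wrist_force": force on the tool from outside, world axes, zero at the start; "ft_torque": the same for the moment, N m; "finger_gap": finger opening in m; "gripper_force": force on a finger pad.
Only numpy, scipy, OpenCV 4.12 (cv2) and the standard library are available. Lean on these libraries where they do the work, as an engineer would, in place of code of your own. Each camera call takes 0.05 s, during which the arm holds its last target. There are 200 camera calls.

## Working session

There is one attempt and no reset: what is moved stays moved. The work goes in short steps, Python scripts to look and compute and a tool call to move; the robot and the scene stay as the last step left them, time stands still between calls to the robot, and variables do not carry over. Pictures are saved under pics/ and viewed, at most 14 in all, crops included, and the job is handed in when it is done.

Besides the shell and the picture viewer there is one more tool, called after "Call:" by a JSON object that holds its "method" and its "body", one argument or row to a line. arm_command: Moves the arm, as the interface text tells. Its arguments: {"type":"object","properties":{"increments":{"type":"array"},"force":{"type":"number"}},"required":["increments"]}

```bash
ls; mkdir -p pics
cat > h.py <<'E'
import numpy as np, cv2
from station import manip, imaging, order
def save(d,n): cv2.imwrite(f'pics/{n}.png', d['frame'][:,:,::-1])
def ray(d,u,v,z):
    K=np.array(d['intrinsics']);T=np.array(d['T'])
    r=T[:3,:3]@np.linalg.solve(K,[u,v,1]);o=T[:3,3]
    return o+r*(z-o[2])/r[2]
def proj(d,p):
    K=np.array(d['intrinsics']);T=np.array(d['T'])
    c=K@(T[:3,:3].T@(np.array(p)-T[:3,3]));return c[:2]/c[2]
E
python3 - <<'E'
from h import *
np.set_printoptions(precision=4,suppress=True)
s=manip.state();print(s['time'],s['tool_pos'],s['tool_rot'],s['finger_gap'],manip.tips_ahead)
for n in('top','side'):
    d=imaging.grab_frame(n);save(d,n+'0');print(n,np.array(d['T'])[:3,3])
    for l in('vial_a','vial_b','vial_c','vial_d','stand_a','rack','spoon'):
        for r in imaging.pinpoint(l,d)[:5]: print(l,np.array(r['at']),round(r['p'],2),proj(d,r['at']).round())
E
```

```text
pics
0.0 [ 0.2407 -0.5763  0.303 ] [-0.0009  0.9805  0.1966 -0.0002] 0.08541866362554464 0.0726
top [0.4243 0.0005 0.9414]
vial_a [ 0.6403 -0.0967  0.0121] 0.63 [302. 138.]
vial_a [ 0.6235 -0.1777  0.0181] 0.59 [345. 147.]
vial_a [0.6535 0.0591 0.0104] 0.56 [223. 131.]
vial_a [ 0.6582 -0.021   0.0144] 0.49 [264. 129.]
vial_b [ 0.6403 -0.0967  0.0121] 0.63 [302. 138.]
vial_b [ 0.6235 -0.1777  0.0181] 0.59 [345. 147.]
vial_b [0.6535 0.0591 0.0104] 0.56 [223. 131.]
vial_b [ 0.6582 -0.021   0.0144] 0.49 [264. 129.]
vial_c [ 0.6403 -0.0967  0.0121] 0.63 [302. 138.]
vial_c [ 0.6235 -0.1777  0.0181] 0.59 [345. 147.]
vial_c [0.6535 0.0591 0.0104] 0.56 [223. 131.]
vial_c [ 0.6582 -0.021   0.0144] 0.49 [264. 129.]
vial_d [ 0.6403 -0.0967  0.0121] 0.63 [302. 138.]
vial_d [ 0.6235 -0.1777  0.0181] 0.59 [345. 147.]
vial_d [0.6535 0.0591 0.0104] 0.56 [223. 131.]
vial_d [ 0.6582 -0.021   0.0144] 0.49 [264. 129.]
stand_a [ 0.6353 -0.0985  0.0099] 0.78 [303. 141.]
stand_a [ 0.6282 -0.1775  0.0022] 0.69 [343. 146.]
stand_a [0.6579 0.056  0.0038] 0.68 [224. 130.]
stand_a [ 0.6519 -0.0247  0.0005] 0.66 
[... 609 characters left out ...]
[222. 239.]
vial_c [ 0.6248 -0.1745  0.0112] 0.71 [213. 151.]
vial_c [ 0.6395 -0.0975  0.0131] 0.67 [214. 178.]
vial_c [ 0.656  -0.0216  0.0132] 0.63 [213. 208.]
vial_c [0.6556 0.057  0.0159] 0.58 [222. 239.]
vial_d [ 0.6248 -0.1745  0.0112] 0.71 [213. 151.]
vial_d [ 0.6395 -0.0975  0.0131] 0.67 [214. 178.]
vial_d [ 0.656  -0.0216  0.0132] 0.63 [213. 208.]
vial_d [0.6556 0.057  0.0159] 0.58 [222. 239.]
stand_a [ 0.6505 -0.0276  0.0077] 0.72 [216. 206.]
stand_a [0.6538 0.0578 0.0071] 0.66 [223. 241.]
stand_a [ 0.6344 -0.0942  0.0095] 0.63 [217. 180.]
stand_a [ 0.6254 -0.1756  0.0079] 0.48 [213. 152.]
rack [0.447  0.0537 0.0016] 0.75 [321. 219.]
spoon [ 0.5517  0.0856 -0.0018] 0.95 [276. 244.]
```

View pics/top0.png

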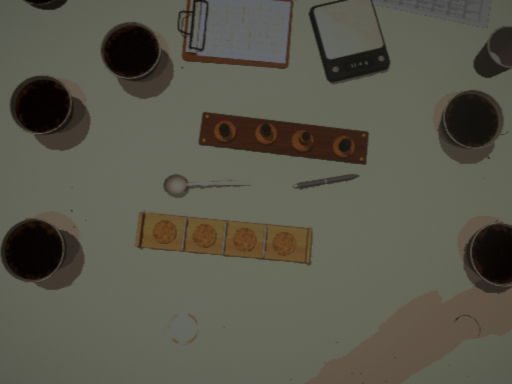

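View pics/side0.png

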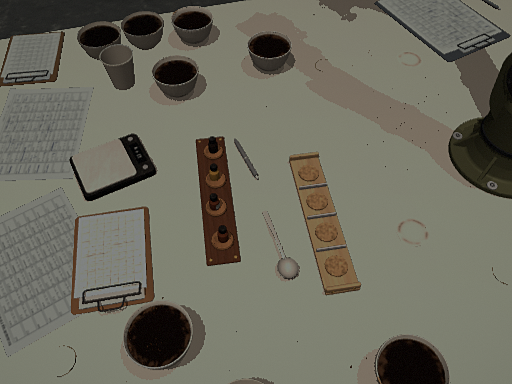

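The top view shows the four vials on the tray at about (225,131), (266,132), (302,140) and (344,146). The rack is nearer, with corks at (165,232), (205,236), (245,240) and (284,244), and the spoon lies between them at (176,185). The side view confirms this, and the bowls are well clear. I'll refine the positions by fitting silhouettes in both views.

```bash
cat >> h.py <<'E'
from scipy.optimize import least_squares
th=np.linspace(0,2*np.pi,24,endpoint=False); circ=np.c_[np.cos(th),np.sin(th)]
def ring(r,z): return np.c_[circ*r,np.full(24,z)]
VIAL=np.r_[ring(.01025,0),ring(.01025,.03),ring(.008,.03),ring(.008,.04)]
RACK=np.array([[a*.033,b*.165,z] for a in(-1,1) for b in(-1,1) for z in(0,.014)]+[[a*.033,b*.165,.022] for a in(-1,1) for b in(-1,1)])
def mom(poly):
    m=cv2.moments(poly); return m
def feat(m):
    return np.array([m['m10']/m['m00'],m['m01']/m['m00'],.5*np.arctan2(2*m['mu11'],m['mu20']-m['mu02'])*60])
def fit(d,mask,P,z0,g,yaw=False):
    f0=feat(cv2.moments(mask.astype(np.uint8),True))
    def res(q):
        c,s=np.cos(q[2]),np.sin(q[2]); R=np.array([[c,-s,0],[s,c,0],[0,0,1]])
        W=P@R.T+[q[0],q[1],z0]
        uv=np.array([proj(d,w) for w in W],np.float32)
        r=feat(cv2.moments(cv2.convexHull(uv)))-f0
        r[2]=(r[2]+30*np.pi)%(60*np.pi)
        r[2]=r[2]-30*np.pi
        return r if yaw else np.r_[r[:2],q[2]]
    q=least_squares(res,[g[0],g[1],-.1 if yaw else 0],diff_step=1e-3).x
    return q
E
python3 - <<'E'
from h import *
np.set_printoptions(precision=4,suppress=True)
for n in('top','side'):
    d=imaging.grab_frame(n)
    m=imaging.masks_of('rack',d); print(n,'rack',[(round(k['p'],2),int(k['pixels'].sum())) for k in m])
    print(fit(d,m[0]['pixels'],RACK,0,(.446,.056),True))
    for k in sorted(imaging.masks_of('vial_a',d)[:6],key=lambda k:np.nonzero(k['pixels'])[1].mean()):
        q=fit(d,k['pixels'],VIAL,.014,(.64,-.06))
        hull=cv2.convexHull(np.array([proj(d,w+np.r_[q[:2],.014]) for w in VIAL],np.float32))
        print(round(k['p'],2),int(k['pixels'].sum()),round(cv2.contourArea(hull)),q[:2])
    for k in imaging.masks_of('stand_a',d)[:5]:
        v,u=np.nonzero(k['pixels']);print('stand',len(u),ray(d,u.mean(),v.mean(),.012)[:2])
E
```

```text
top rack [(0.97, 6172)]
[ 0.4472  0.0523 -0.0882]
0.54 139 129 [ 0.6525 -0.0239]
0.59 143 138 [ 0.6247 -0.1764]
stand 207 [ 0.6208 -0.1739]
stand 256 [ 0.645  -0.0252]
stand 307 [ 0.633  -0.0943]
stand 313 [0.6525 0.0542]
side rack [(0.91, 4779)]
[ 0.4502  0.0546 -0.0902]
0.6 167 167 [ 0.6539 -0.0235]
0.71 146 158 [ 0.6375 -0.0972]
0.51 151 175 [0.6521 0.0557]
stand 327 [0.6557 0.0603]
stand 175 [ 0.626  -0.1687]
stand 192 [ 0.6493 -0.0172]
stand 221 [ 0.6381 -0.0886]
```

```bash
cat >> h.py <<'E'
from scipy.spatial.transform import Rotation as Ro
YAW=-.089; RC=np.array([.4487,.0534])
YP=np.array([-np.sin(YAW),np.cos(YAW)])
PL={k:RC+k*.001*YP for k in(114,38,-38,-114)}
V=[np.array(p) for p in((.6525,.0557),(.6532,-.0237),(.6385,-.0970),(.6247,-.1760))]
def go(xy,z):
    s=manip.state();q=s['tool_rot'];R=Ro.from_quat([q[1],q[2],q[3],q[0]]).as_matrix()
    D=np.r_[np.asarray(xy),z]-s['tool_pos']
    tw=YAW-np.arctan2(R[1,1],R[0,1]); tw=(tw+np.pi/2)%np.pi-np.pi/2
    return (R.T@D*1000).round(1), round(-tw,4), R[:,2].round(4)
E
python3 -c "
from h import *
print(go(V[3],.2)); print(PL); print(manip.state()['time'])"
```

```text
(array([ 508.6, -221.8,  103.9]), np.float64(-1.086), array([ 0., -0., -1.]))
{114: array([0.45883261, 0.1669488 ]), 38: array([0.45207754, 0.0912496 ]), -38: array([0.44532246, 0.0155504 ]), -114: array([ 0.43856739, -0.0601488 ])}
1.2
```

Call:
{"method": "arm_command", "body": {
  "increments": [
    {"claw": 0, "slide": [36, -16, 4], "twist": -0.11},
    {"claw": 0, "slide": [72, -31, 8], "twist": -0.22},
    {"claw": 0, "slide": [108, -47, 12], "twist": -0.33},
    {"claw": 0, "slide": [144, -63, 16], "twist": -0.44},
    {"claw": 0, "slide": [180, -78, 20], "twist": -0.55},
    {"claw": 0, "slide": [216, -94, 24], "twist": -0.66},
    {"claw": 0, "slide": [252, -110, 28], "twist": -0.77},
    {"claw": 0, "slide": [288, -126, 32], "twist": -0.88},
    {"claw": 0, "slide": [324, -141, 36], "twist": -0.99},
    {"claw": 0, "slide": [360, -157, 40], "twist": -1.086}
  ],
  "force": 30
}}

```text
time: 2.03
tool_pos: [0.5136, -0.2918, 0.2639]
tool_rot: [0.0, 0.736, 0.677, -0.0]
wrist_force: [0.5, -0.0, -0.1]
finger_gap: 0.0856
gripper_force: 0.0
```

```bash
python3 -c "
from h import *
print(go(V[3],.18)); print(manip.state()['time'])"
```

```text
(array([124.7, 100.9,  83.9]), np.float64(0.005), array([ 4.e-04, -5.e-04, -1.e+00]))
2.0333
```

Call:
{"method": "arm_command", "body": {
  "increments": [
    {"claw": 0, "slide": [25, 20, 17], "twist": 0},
    {"claw": 0, "slide": [50, 40, 34], "twist": 0},
    {"claw": 0, "slide": [75, 60, 50], "twist": 0},
    {"claw": 0, "slide": [100, 80, 67], "twist": 0},
    {"claw": 0, "slide": [124, 101, 84], "twist": 0},
    {"claw": 0, "slide": [124, 101, 84], "twist": 0},
    {"claw": 0, "slide": [124, 101, 84], "twist": 0}
  ]
}}

```text
time: 2.62
tool_pos: [0.6249, -0.1759, 0.1785]
tool_rot: [-0.001, 0.737, 0.676, 0.0]
wrist_force: [-0.8, -0.6, -0.3]
finger_gap: 0.0855
gripper_force: 0.0
```

```bash
python3 -c "
from h import *
print(go(V[3],.092)); print(manip.state()['time'])
d=imaging.grab_frame('side');save(d,'s1')"
```

```text
(array([-0.3, -0. , 86.5]), np.float64(0.004), array([-0.0016,  0.0019, -1.    ]))
2.6167
```

View pics/s1.png

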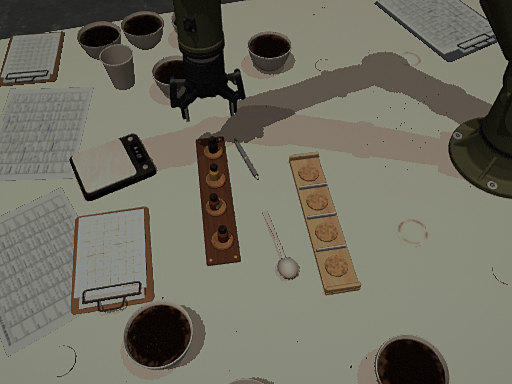

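The gripper hangs over the rightmost vial at (213,148), with its fingers opening along x. I'll descend and grip.

Call:
{"method": "arm_command", "body": {
  "increments": [
    {"claw": 0, "slide": [0, 0, 30], "twist": 0},
    {"claw": 0, "slide": [0, 0, 60], "twist": 0},
    {"claw": 0.3, "slide": [0, 0, 88], "twist": 0},
    {"claw": 0.5, "slide": [0, 0, 88], "twist": 0},
    {"claw": 0.6, "slide": [0, 0, 88], "twist": 0},
    {"claw": 0.7, "slide": [0, 0, 88], "twist": 0},
    {"claw": 0.8, "slide": [0, 0, 88], "twist": 0},
    {"claw": 0.9, "slide": [0, 0, 88], "twist": 0},
    {"claw": 1, "slide": [0, 0, 88], "twist": 0},
    {"claw": 1, "slide": [0, 0, 88], "twist": 0}
  ],
  "force": 30
}}

```text
time: 3.5
tool_pos: [0.6252, -0.1791, 0.0944]
tool_rot: [0.002, 0.738, 0.675, 0.001]
wrist_force: [-1.2, -1.0, 7.1]
finger_gap: 0.0198
gripper_force: 29.2
```

```bash
python3 -c "
from h import *
s=manip.state();print(s['finger_gap'],s['gripper_force'],s['wrist_force'])
print(go(V[3],.18),go(PL[114],.18))"
```

```text
0.019834249938385822 29.187135581451003 [-1.1520973  -1.04831391  7.14794499]
(array([  2.9,  -0.5, -85.6]), np.float64(-0.0004), array([ 0.0034, -0.0015, -1.    ])) (array([ 329.7, -196.3,  -86.7]), np.float64(-0.0004), array([ 0.0034, -0.0015, -1.    ]))
```

Call:
{"method": "arm_command", "body": {
  "increments": [
    {"claw": 1, "slide": [0, 0, -20], "twist": 0},
    {"claw": 1, "slide": [0, 0, -50], "twist": 0},
    {"claw": 1, "slide": [0, 0, -88], "twist": 0},
    {"claw": 1, "slide": [0, 0, -88], "twist": 0},
    {"claw": 1, "slide": [0, 0, -88], "twist": 0}
  ]
}}

```text
time: 3.92
tool_pos: [0.6258, -0.1786, 0.1839]
tool_rot: [0.003, 0.738, 0.675, 0.002]
wrist_force: [-0.2, 0.6, -0.3]
finger_gap: 0.0191
gripper_force: 29.7
```

```bash
python3 -c "
from h import *
s=manip.state();print(s['finger_gap'],s['gripper_force'],s['wrist_force'],s['tool_pos'])
print(go(PL[114],.18))
d=imaging.grab_frame('side');save(d,'s2')
c=d['frame'][90:190,140:280];cv2.imwrite('pics/s2c.png',cv2.resize(c,None,fx=5,fy=5,interpolation=2)[:,:,::-1])"
```

```text
0.01914140864201348 29.696376973588485 [-0.20726788  0.55016193 -0.2721295 ] [ 0.62575766 -0.17860378  0.18386904]
(array([ 329.3, -197.1,    2.1]), np.float64(-0.0003), array([ 0.0066, -0.0018, -1.    ]))
```

View pics/s2c.png

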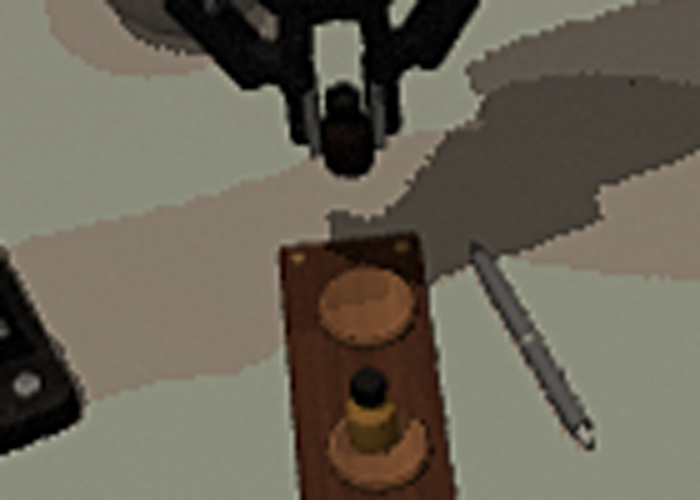

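The vial is held upright between the pads, its bottom below the fingertips. I'll carry it to the leftmost place.

Call:
{"method": "arm_command", "body": {
  "increments": [
    {"claw": 1, "slide": [36, -22, 0], "twist": 0},
    {"claw": 1, "slide": [73, -44, 0], "twist": 0},
    {"claw": 1, "slide": [110, -66, 0], "twist": 0},
    {"claw": 1, "slide": [147, -88, 0], "twist": 0},
    {"claw": 1, "slide": [184, -110, 0], "twist": 0},
    {"claw": 1, "slide": [221, -132, 0], "twist": 0},
    {"claw": 1, "slide": [258, -154, 0], "twist": 0},
    {"claw": 1, "slide": [295, -176, 0], "twist": 0},
    {"claw": 1, "slide": [329, -197, 0], "twist": 0},
    {"claw": 1, "slide": [329, -197, 0], "twist": 0}
  ]
}}

```text
time: 4.8
tool_pos: [0.4533, 0.1733, 0.1799]
tool_rot: [-0.002, 0.735, 0.678, 0.001]
wrist_force: [-0.1, -0.3, 0.4]
finger_gap: 0.0191
gripper_force: 29.7
```

```bash
cat >> h.py <<'E'
def look(zb,name=None):
    s=manip.state();print('TCP',s['tool_pos'].round(4) if hasattr(s['tool_pos'],'round') else s['tool_pos'],'gap',round(s['finger_gap'],4),'t',s['time'])
    t=np.array(s['tool_pos'])
    for n in('top','side'):
        d=imaging.grab_frame(n)
        if name: save(d,name+n)
        for r in imaging.pinpoint('vial_a',d): 
            if np.hypot(*(np.array(r['at'])-t)[:2])<.06: print(n,'pin',np.array(r['at']).round(4),round(r['p'],2))
        for k in imaging.masks_of('vial_a',d):
            q=fit(d,k['pixels'],VIAL,zb,t[:2])
            if np.hypot(*(q[:2]-t[:2]))<.06: print(n,'fit',q[:2].round(4),int(k['pixels'].sum()),round(k['p'],2))
E
python3 -c "
from h import *
look(manip.state()['tool_pos'][2]-.0804,'h1')
print(go(PL[114],.095))"
```

```text
TCP [0.4533 0.1733 0.1799] gap 0.0191 t 4.8
side pin [0.4535 0.1716 0.0975] 0.56
side fit [0.4553 0.1723] 155 0.76
(array([ 2.2,  0.8, 84.5]), np.float64(-0.0026), array([-6.0e-04, -1.1e-03, -1.0e+00]))
```

```bash
python3 -c "
from h import *
look(manip.state()['tool_pos'][2]-.0804)
print(go(PL[114],.095),manip.state()['tool_pos'])"
```

```text
TCP [0.4578 0.1649 0.1795] gap 0.0188 t 5.1
side pin [0.461  0.1684 0.0957] 0.51
side fit [0.4572 0.1703] 180 0.72
(array([ 1. ,  1.2, 84.8]), np.float64(-0.0014), array([-1.e-04, -1.e-04, -1.e+00])) [0.45752935 0.16603045 0.17982646]
```

Call:
{"method": "arm_command", "body": {
  "increments": [
    {"claw": 1, "slide": [-2, 2, 25], "twist": 0},
    {"claw": 1, "slide": [-2, 2, 50], "twist": 0},
    {"claw": 1, "slide": [-2, 2, 70], "twist": 0},
    {"claw": 1, "slide": [-2, 2, 80], "twist": 0},
    {"claw": 1, "slide": [-2, 2, 84], "twist": 0},
    {"claw": 1, "slide": [-2, 2, 84], "twist": 0},
    {"claw": 1, "slide": [-2, 2, 84], "twist": 0},
    {"claw": 1, "slide": [-2, 2, 84], "twist": 0}
  ]
}}

```text
time: 6.07
tool_pos: [0.4596, 0.1648, 0.0969]
tool_rot: [0.0, 0.738, 0.675, 0.001]
wrist_force: [1.1, -0.7, -0.1]
finger_gap: 0.0188
gripper_force: 29.7
```

```bash
python3 -c "
from h import *
look(.0145)
s=manip.state();print(s['tool_pos'],s['wrist_force'])"
```

```text
TCP [0.4596 0.1648 0.0969] gap 0.0188 t 6.0667
side pin [0.4571 0.1708 0.0139] 0.55
side fit [0.4575 0.1688] 147 0.46
[0.45921094 0.16454584 0.0962976 ] [-0.14259675  0.06755985 -0.14447146]
```

Call:
{"method": "arm_command", "body": {
  "increments": [
    {"claw": 1, "slide": [-1, 1, 1], "twist": 0},
    {"claw": 1, "slide": [-1, 1, 2], "twist": 0},
    {"claw": 1, "slide": [-1, 1, 2], "twist": 0},
    {"claw": 1, "slide": [-1, 1, 2], "twist": 0},
    {"claw": 1, "slide": [-1, 1, 2], "twist": 0}
  ]
}}

```text
time: 6.78
tool_pos: [0.4602, 0.1633, 0.0943]
tool_rot: [0.0, 0.738, 0.675, 0.0]
wrist_force: [-1.6, -0.2, 7.7]
finger_gap: 0.0187
gripper_force: 30.4
```

Call:
{"method": "arm_command", "body": {
  "increments": [
    {"claw": 0.6, "slide": [0, 0, 0], "twist": 0},
    {"claw": 0.4, "slide": [0, 0, 0], "twist": 0},
    {"claw": 0.2, "slide": [0, 0, 0], "twist": 0},
    {"claw": 0, "slide": [0, 0, 0], "twist": 0},
    {"claw": 0, "slide": [0, 0, 0], "twist": 0},
    {"claw": 0, "slide": [0, 0, -10], "twist": 0},
    {"claw": 0, "slide": [0, 0, -45], "twist": 0},
    {"claw": 0, "slide": [0, 0, -85], "twist": 0},
    {"claw": 0, "slide": [0, 0, -85], "twist": 0}
  ]
}}

```text
time: 7.53
tool_pos: [0.4619, 0.1652, 0.1851]
tool_rot: [0.001, 0.738, 0.675, 0.004]
wrist_force: [0.5, 0.3, -0.4]
finger_gap: 0.0857
gripper_force: 0.0
```

```bash
python3 -c "
from h import *
look(.014,'p1')
print(go(V[2],.18))"
```

```text
TCP [0.4619 0.1652 0.1851] gap 0.0857 t 7.5333
top pin [0.4588 0.1669 0.0133] 0.37
top fit [0.4585 0.1601] 60 0.46
side pin [0.4624 0.1678 0.0102] 0.53
side fit [0.4604 0.1674] 150 0.52
(array([-243.2,  201.5,   -2.1]), np.float64(0.0), array([-1.9e-03, -7.0e-04, -1.0e+00]))
```

View pics/p1side.png

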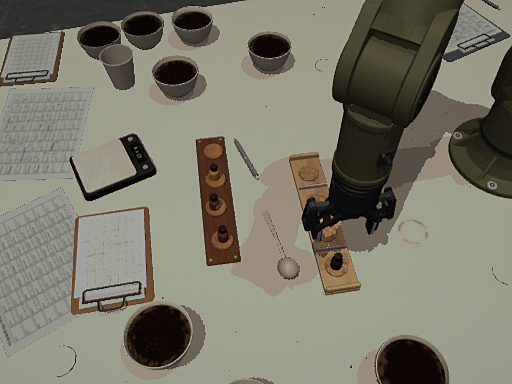

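The first vial stands on its cork at (336,262), within about 1 mm of centre. Next is vial 3.

Call:
{"method": "arm_command", "body": {
  "increments": [
    {"claw": 0, "slide": [-30, 25, 0], "twist": 0},
    {"claw": 0, "slide": [-60, 50, 0], "twist": 0},
    {"claw": 0, "slide": [-90, 75, 0], "twist": 0},
    {"claw": 0, "slide": [-120, 100, 0], "twist": 0},
    {"claw": 0, "slide": [-150, 125, 0], "twist": 0},
    {"claw": 0, "slide": [-180, 150, 0], "twist": 0},
    {"claw": 0, "slide": [-212, 176, 0], "twist": 0},
    {"claw": 0, "slide": [-243, 201, 0], "twist": 0},
    {"claw": 0, "slide": [-243, 201, 0], "twist": 0},
    {"claw": 0, "slide": [-243, 201, 0], "twist": 0}
  ]
}}

```text
time: 8.67
tool_pos: [0.6386, -0.0995, 0.1766]
tool_rot: [-0.001, 0.739, 0.673, -0.001]
wrist_force: [-0.2, 1.6, -0.5]
finger_gap: 0.0856
gripper_force: 0.0
```

Call:
{"method": "arm_command", "body": {
  "increments": [
    {"claw": 0, "slide": [0, 0, 30], "twist": 0},
    {"claw": 0, "slide": [0, 0, 60], "twist": 0},
    {"claw": 0, "slide": [0, 0, 80], "twist": 0},
    {"claw": 0, "slide": [0, 0, 80], "twist": 0},
    {"claw": 0, "slide": [0, 0, 80], "twist": 0}
  ]
}}

```text
time: 9.08
tool_pos: [0.6374, -0.0948, 0.0977]
tool_rot: [-0.002, 0.737, 0.676, -0.001]
wrist_force: [0.7, 0.2, -0.2]
finger_gap: 0.0853
gripper_force: 0.0
```

```bash
python3 -c "
from h import *
print(go(V[2],.093),manip.state()['tool_pos'])"
```

```text
(array([-2.1,  1.3,  4.7]), np.float64(0.0021), array([-0.0035,  0.0011, -1.    ])) [ 0.63744959 -0.09484001  0.09771155]
```

Call:
{"method": "arm_command", "body": {
  "increments": [
    {"claw": 0, "slide": [-1, 1, 4], "twist": 0},
    {"claw": 0, "slide": [-1, 1, 4], "twist": 0},
    {"claw": 0.4, "slide": [-1, 1, 4], "twist": 0},
    {"claw": 0.6, "slide": [-1, 1, 4], "twist": 0},
    {"claw": 0.7, "slide": [-1, 1, 4], "twist": 0},
    {"claw": 0.8, "slide": [-1, 1, 4], "twist": 0},
    {"claw": 1, "slide": [-1, 1, 4], "twist": 0},
    {"claw": 1, "slide": [-1, 1, 4], "twist": 0},
    {"claw": 1, "slide": [-1, 1, 4], "twist": 0}
  ],
  "force": 30
}}

```text
time: 9.83
tool_pos: [0.6396, -0.0976, 0.0952]
tool_rot: [0.0, 0.738, 0.675, 0.0]
wrist_force: [-1.2, 0.8, 3.3]
finger_gap: 0.0192
gripper_force: 29.3
```

Call:
{"method": "arm_command", "body": {
  "increments": [
    {"claw": 1, "slide": [0, 0, -25], "twist": 0},
    {"claw": 1, "slide": [0, 0, -55], "twist": 0},
    {"claw": 1, "slide": [0, 0, -85], "twist": 0},
    {"claw": 1, "slide": [25, -30, -85], "twist": 0},
    {"claw": 1, "slide": [50, -60, -85], "twist": 0},
    {"claw": 1, "slide": [76, -90, -85], "twist": 0},
    {"claw": 1, "slide": [101, -120, -85], "twist": 0},
    {"claw": 1, "slide": [126, -150, -85], "twist": 0},
    {"claw": 1, "slide": [151, -180, -85], "twist": 0},
    {"claw": 1, "slide": [171, -203, -85], "twist": 0}
  ]
}}

```text
time: 10.67
tool_pos: [0.45, 0.0926, 0.18]
tool_rot: [-0.0, 0.737, 0.675, -0.0]
wrist_force: [0.5, 0.2, 0.2]
finger_gap: 0.0193
gripper_force: 29.5
```

```bash
python3 -c "
from h import *
import io,contextlib
look(manip.state()['tool_pos'][2]-.0812)
look(manip.state()['tool_pos'][2]-.0812)
print(go(PL[38],.097))"
```

```text
TCP [0.45   0.0926 0.18  ] gap 0.0193 t 10.6667
side pin [0.4477 0.0953 0.0991] 0.51
TCP [0.4533 0.0901 0.1799] gap 0.0195 t 10.9667
side pin [0.452  0.0938 0.099 ] 0.48
side fit [0.4514 0.0909] 149 0.45
(array([ 0.9, -0.8, 82.7]), np.float64(-0.0013), array([-2.e-04,  1.e-04, -1.e+00]))
```

Call:
{"method": "arm_command", "body": {
  "increments": [
    {"claw": 1, "slide": [0, 0, 25], "twist": 0},
    {"claw": 1, "slide": [0, 0, 50], "twist": 0},
    {"claw": 1, "slide": [0, 0, 70], "twist": 0},
    {"claw": 1, "slide": [0, 0, 80], "twist": 0},
    {"claw": 1, "slide": [0, 0, 82], "twist": 0},
    {"claw": 1, "slide": [0, 0, 82], "twist": 0},
    {"claw": 1, "slide": [0, 0, 82], "twist": 0},
    {"claw": 1, "slide": [0, 0, 82], "twist": 0},
    {"claw": 1, "slide": [0, 0, 82], "twist": 0}
  ]
}}

```text
time: 12.02
tool_pos: [0.4529, 0.0909, 0.0987]
tool_rot: [0.0, 0.738, 0.675, 0.001]
wrist_force: [0.2, -0.2, 0.5]
finger_gap: 0.0189
gripper_force: 29.5
```

```bash
python3 -c "
from h import *
look(.016)
print(go(PL[38],.0945),manip.state()['wrist_force'])"
```

```text
TCP [0.4529 0.0909 0.0987] gap 0.0189 t 12.0167
side pin [0.4533 0.0935 0.017 ] 0.66
(array([ 0.4, -0.5,  3.6]), np.float64(-0.0001), array([ 5.e-04,  1.e-04, -1.e+00])) [ 1.02840213 -0.58535982 -0.58036577]
```

Well aligned with the cork. I'll lower it to contact, then release.

Call:
{"method": "arm_command", "body": {
  "increments": [
    {"claw": 1, "slide": [0, 0, 2], "twist": 0},
    {"claw": 1, "slide": [0, 0, 4], "twist": 0},
    {"claw": 1, "slide": [0, 0, 4], "twist": 0},
    {"claw": 1, "slide": [0, 0, 4], "twist": 0},
    {"claw": 1, "slide": [0, 0, 4], "twist": 0}
  ]
}}

```text
time: 12.73
tool_pos: [0.4526, 0.091, 0.0949]
tool_rot: [0.001, 0.738, 0.675, 0.0]
wrist_force: [-3.4, -1.0, 18.7]
finger_gap: 0.0193
gripper_force: 31.3
```

Call:
{"method": "arm_command", "body": {
  "increments": [
    {"claw": 1, "slide": [0, 0, -1], "twist": 0},
    {"claw": 0.6, "slide": [0, 0, -1], "twist": 0},
    {"claw": 0.3, "slide": [0, 0, -1], "twist": 0},
    {"claw": 0, "slide": [0, 0, -1], "twist": 0},
    {"claw": 0, "slide": [0, 0, -1], "twist": 0},
    {"claw": 0, "slide": [0, 0, -1], "twist": 0},
    {"claw": 0, "slide": [0, 0, -15], "twist": 0},
    {"claw": 0, "slide": [0, 0, -45], "twist": 0},
    {"claw": 0, "slide": [0, 0, -82], "twist": 0},
    {"claw": 0, "slide": [0, 0, -82], "twist": 0}
  ]
}}

```text
time: 13.57
tool_pos: [0.4544, 0.0919, 0.1806]
tool_rot: [0.002, 0.738, 0.675, 0.003]
wrist_force: [1.4, 0.2, -0.1]
finger_gap: 0.0852
gripper_force: 0.0
```

```bash
python3 -c "
from h import *
look(.014,'p2')
print(go(V[1],.18))"
```

```text
TCP [0.4544 0.0919 0.1806] gap 0.0852 t 13.5667
side pin [0.4538 0.0937 0.0146] 0.51
side fit [0.4531 0.0915] 140 0.6
(array([-95.9, 210.7,  -5.4]), np.float64(-0.0), array([-2.e-03, -4.e-04, -1.e+00]))
```

View pics/p2side.png

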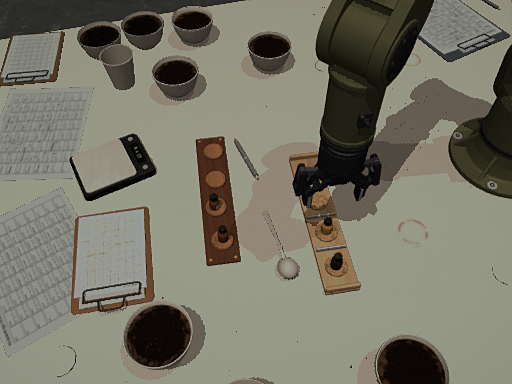

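The second vial is centred at (327,229) and upright. Vial 2 is next.

Call:
{"method": "arm_command", "body": {
  "increments": [
    {"claw": 0, "slide": [-14, 30, 0], "twist": 0},
    {"claw": 0, "slide": [-28, 60, 0], "twist": 0},
    {"claw": 0, "slide": [-42, 90, 0], "twist": 0},
    {"claw": 0, "slide": [-56, 120, 0], "twist": 0},
    {"claw": 0, "slide": [-70, 150, 0], "twist": 0},
    {"claw": 0, "slide": [-84, 180, 0], "twist": 0},
    {"claw": 0, "slide": [-96, 210, 0], "twist": 0},
    {"claw": 0, "slide": [-96, 210, 0], "twist": 0},
    {"claw": 0, "slide": [-96, 210, 0], "twist": 0},
    {"claw": 0, "slide": [-96, 210, 0], "twist": 0}
  ]
}}

```text
time: 14.7
tool_pos: [0.6521, -0.0228, 0.1744]
tool_rot: [-0.001, 0.738, 0.675, -0.001]
wrist_force: [-0.0, 0.5, 0.4]
finger_gap: 0.0853
gripper_force: 0.0
```

Call:
{"method": "arm_command", "body": {
  "increments": [
    {"claw": 0, "slide": [0, 0, 30], "twist": 0},
    {"claw": 0, "slide": [0, 0, 60], "twist": 0},
    {"claw": 0, "slide": [0, 0, 80], "twist": 0},
    {"claw": 0, "slide": [0, 0, 80], "twist": 0},
    {"claw": 0, "slide": [0, 0, 80], "twist": 0},
    {"claw": 0, "slide": [0, 0, 80], "twist": 0},
    {"claw": 0, "slide": [0, 0, 80], "twist": 0}
  ]
}}

```text
time: 15.28
tool_pos: [0.6538, -0.0229, 0.0978]
tool_rot: [0.001, 0.738, 0.675, 0.001]
wrist_force: [0.1, 0.0, 0.2]
finger_gap: 0.0855
gripper_force: 0.0
```

```bash
python3 -c "
from h import *
print(go(V[1],.093),manip.state()['tool_pos'])"
```

```text
(array([-0.9, -0.6,  4.8]), np.float64(0.0005), array([ 2.6e-03,  2.0e-04, -1.0e+00])) [ 0.65382275 -0.02290146  0.09779063]
```

Call:
{"method": "arm_command", "body": {
  "increments": [
    {"claw": 0, "slide": [-1, 0, 4], "twist": 0},
    {"claw": 0.4, "slide": [-1, 0, 4], "twist": 0},
    {"claw": 0.5, "slide": [-1, 0, 4], "twist": 0},
    {"claw": 0.6, "slide": [-1, 0, 4], "twist": 0},
    {"claw": 0.7, "slide": [-1, 0, 4], "twist": 0},
    {"claw": 0.8, "slide": [-1, 0, 4], "twist": 0},
    {"claw": 1, "slide": [-1, 0, 4], "twist": 0},
    {"claw": 1, "slide": [-1, 0, 4], "twist": 0},
    {"claw": 1, "slide": [-1, 0, 4], "twist": 0}
  ],
  "force": 30
}}

```text
time: 16.03
tool_pos: [0.6531, -0.0244, 0.092]
tool_rot: [0.0, 0.738, 0.675, 0.0]
wrist_force: [-0.3, 0.0, 1.8]
finger_gap: 0.0194
gripper_force: 30.4
```

```bash
python3 -c "
from h import *
print(go(PL[-38],.18),manip.state()['tool_pos'])"
```

```text
(array([  21.4, -210.5,  -88. ]), np.float64(-0.0001), array([ 1.e-04, -0.e+00, -1.e+00])) [ 0.65307557 -0.0244413   0.0920471 ]
```

Call:
{"method": "arm_command", "body": {
  "increments": [
    {"claw": 1, "slide": [0, 0, -25], "twist": 0},
    {"claw": 1, "slide": [0, 0, -55], "twist": 0},
    {"claw": 1, "slide": [0, 0, -88], "twist": 0},
    {"claw": 1, "slide": [3, -30, -88], "twist": 0},
    {"claw": 1, "slide": [6, -65, -88], "twist": 0},
    {"claw": 1, "slide": [10, -100, -88], "twist": 0},
    {"claw": 1, "slide": [14, -135, -88], "twist": 0},
    {"claw": 1, "slide": [17, -170, -88], "twist": 0},
    {"claw": 1, "slide": [21, -210, -88], "twist": 0},
    {"claw": 1, "slide": [21, -210, -88], "twist": 0}
  ]
}}

```text
time: 16.87
tool_pos: [0.4364, 0.0156, 0.179]
tool_rot: [-0.002, 0.737, 0.676, -0.005]
wrist_force: [-1.9, 0.1, 0.0]
finger_gap: 0.0192
gripper_force: 30.2
```

```bash
python3 -c "
from h import *
look(manip.state()['tool_pos'][2]-.078)
look(manip.state()['tool_pos'][2]-.078)
print(go(PL[-38],.094), (np.array([.4502,.0546])-.038*YP))"
```

```text
TCP [0.4364 0.0156 0.179 ] gap 0.0192 t 16.8667
side pin [0.4434 0.0211 0.103 ] 0.57
side fit [0.4443 0.0172] 144 0.49
TCP [0.4471 0.0151 0.18  ] gap 0.0191 t 17.1667
side pin [0.4478 0.0187 0.1032] 0.55
side fit [0.4448 0.0186] 133 0.67
(array([ 0.3, -0.7, 85.7]), np.float64(-0.0003), array([-2.e-04,  3.e-04, -1.e+00])) [0.44682246 0.0167504 ]
```

Call:
{"method": "arm_command", "body": {
  "increments": [
    {"claw": 1, "slide": [-1, 0, 25], "twist": 0},
    {"claw": 1, "slide": [-1, 0, 50], "twist": 0},
    {"claw": 1, "slide": [-1, 0, 70], "twist": 0},
    {"claw": 1, "slide": [-1, 0, 82], "twist": 0},
    {"claw": 1, "slide": [-1, 0, 86], "twist": 0},
    {"claw": 1, "slide": [-1, 0, 86], "twist": 0},
    {"claw": 1, "slide": [-1, 0, 86], "twist": 0},
    {"claw": 1, "slide": [-1, 0, 86], "twist": 0},
    {"claw": 1, "slide": [-1, 0, 86], "twist": 0}
  ]
}}

```text
time: 18.22
tool_pos: [0.4461, 0.0141, 0.0947]
tool_rot: [0.001, 0.738, 0.675, 0.001]
wrist_force: [0.5, -0.1, -1.0]
finger_gap: 0.0193
gripper_force: 30.2
```

```bash
python3 -c "
from h import *
look(.016)
print(go(PL[-38],.092),manip.state()['wrist_force'])"
```

```text
TCP [0.4461 0.0141 0.0947] gap 0.0193 t 18.2167
side pin [0.4427 0.0177 0.0182] 0.48
side fit [0.4443 0.0159] 119 0.43
(array([ 1.4, -0.5,  2.1]), np.float64(-0.0002), array([ 5.e-04, -0.e+00, -1.e+00])) [-0.70624287 -0.51491874 -0.10902996]
```

Call:
{"method": "arm_command", "body": {
  "increments": [
    {"claw": 1, "slide": [0, 0, 1], "twist": 0},
    {"claw": 1, "slide": [0, 0, 2], "twist": 0},
    {"claw": 1, "slide": [0, 0, 2.5], "twist": 0},
    {"claw": 1, "slide": [0, 0, 2.5], "twist": 0},
    {"claw": 1, "slide": [0, 0, 2.5], "twist": 0}
  ]
}}

```text
time: 18.93
tool_pos: [0.4457, 0.0142, 0.0919]
tool_rot: [0.0, 0.738, 0.675, 0.0]
wrist_force: [-2.2, -1.2, 10.2]
finger_gap: 0.0191
gripper_force: 31.2
```

Contact at 10 N. I'll release and retreat.

Call:
{"method": "arm_command", "body": {
  "increments": [
    {"claw": 1, "slide": [0, 0, -0.5], "twist": 0},
    {"claw": 0.6, "slide": [0, 0, -0.5], "twist": 0},
    {"claw": 0.3, "slide": [0, 0, -0.5], "twist": 0},
    {"claw": 0, "slide": [0, 0, -0.5], "twist": 0},
    {"claw": 0, "slide": [0, 0, -0.5], "twist": 0},
    {"claw": 0, "slide": [0, 0, -0.5], "twist": 0},
    {"claw": 0, "slide": [0, 0, -15], "twist": 0},
    {"claw": 0, "slide": [0, 0, -45], "twist": 0},
    {"claw": 0, "slide": [0, 0, -86], "twist": 0},
    {"claw": 0, "slide": [0, 0, -86], "twist": 0}
  ]
}}

```text
time: 19.77
tool_pos: [0.4477, 0.015, 0.1824]
tool_rot: [0.002, 0.738, 0.675, 0.003]
wrist_force: [0.6, -0.2, 0.1]
finger_gap: 0.0857
gripper_force: 0.0
```

```bash
python3 -c "
from h import *
look(.014,'p3')
print(go(V[0],.18))"
```

```text
TCP [0.4477 0.015  0.1824] gap 0.0857 t 19.7667
side pin [0.4433 0.0204 0.015 ] 0.56
side fit [0.4454 0.0171] 144 0.68
(array([ 60. , 203. ,  -4.1]), np.float64(0.0), array([-2.1e-03, -1.0e-04, -1.0e+00]))
```

View pics/p3side.png

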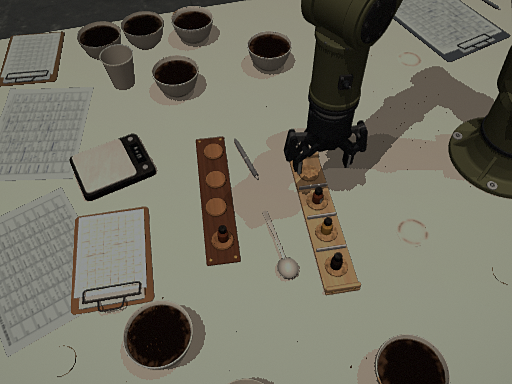

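The third vial is centred at (318,196). Now the last one.

Call:
{"method": "arm_command", "body": {
  "increments": [
    {"claw": 0, "slide": [9, 30, 0], "twist": 0},
    {"claw": 0, "slide": [18, 60, 0], "twist": 0},
    {"claw": 0, "slide": [27, 90, 0], "twist": 0},
    {"claw": 0, "slide": [36, 120, 0], "twist": 0},
    {"claw": 0, "slide": [45, 150, 0], "twist": 0},
    {"claw": 0, "slide": [54, 180, 0], "twist": 0},
    {"claw": 0, "slide": [60, 203, 0], "twist": 0},
    {"claw": 0, "slide": [60, 203, 0], "twist": 0},
    {"claw": 0, "slide": [60, 203, 0], "twist": 0},
    {"claw": 0, "slide": [60, 203, 0], "twist": 0}
  ]
}}

```text
time: 20.9
tool_pos: [0.652, 0.056, 0.1758]
tool_rot: [-0.001, 0.738, 0.675, -0.001]
wrist_force: [-0.0, 0.4, 0.2]
finger_gap: 0.0856
gripper_force: 0.0
```

```bash
python3 -c "
from h import *
look(.014)
print(go(V[0],.093),manip.state()['tool_pos'])"
```

```text
TCP [0.652  0.056  0.1758] gap 0.0856 t 20.9
side pin [0.6559 0.0552 0.0123] 0.52
side fit [0.6526 0.0562] 175 0.6
(array([ 0.1, -0.3, 84.7]), np.float64(-0.0001), array([ 1.e-04, -3.e-04, -1.e+00])) [0.65273224 0.05557594 0.17766891]
```

Call:
{"method": "arm_command", "body": {
  "increments": [
    {"claw": 0, "slide": [0, 0, 30], "twist": 0},
    {"claw": 0, "slide": [0, 0, 60], "twist": 0},
    {"claw": 0, "slide": [0, 0, 84], "twist": 0},
    {"claw": 0, "slide": [0, 0, 84], "twist": 0},
    {"claw": 0, "slide": [0, 0, 84], "twist": 0},
    {"claw": 0, "slide": [0, 0, 84], "twist": 0},
    {"claw": 0, "slide": [0, 0, 84], "twist": 0},
    {"claw": 0, "slide": [0, 0, 84], "twist": 0}
  ]
}}

```text
time: 21.87
tool_pos: [0.654, 0.0561, 0.0953]
tool_rot: [0.001, 0.738, 0.675, 0.001]
wrist_force: [0.0, -0.0, 0.2]
finger_gap: 0.0855
gripper_force: 0.0
```

Call:
{"method": "arm_command", "body": {
  "increments": [
    {"claw": 0.4, "slide": [0, 0, 0], "twist": 0},
    {"claw": 0.5, "slide": [0, 0, 0], "twist": 0},
    {"claw": 0.6, "slide": [0, 0, 0], "twist": 0},
    {"claw": 0.7, "slide": [0, 0, 0], "twist": 0},
    {"claw": 0.8, "slide": [0, 0, 0], "twist": 0},
    {"claw": 1, "slide": [0, 0, 0], "twist": 0},
    {"claw": 1, "slide": [0, 0, 0], "twist": 0},
    {"claw": 1, "slide": [0, 0, 0], "twist": 0}
  ],
  "force": 30
}}

```text
time: 22.53
tool_pos: [0.6531, 0.0558, 0.0935]
tool_rot: [0.0, 0.738, 0.675, -0.0]
wrist_force: [-0.4, -0.2, 2.4]
finger_gap: 0.0191
gripper_force: 29.8
```

```bash
python3 -c "
from h import *
print(go(PL[-114],.18),manip.state()['tool_pos'])"
```

```text
(array([-134.6, -203.4,  -86.5]), np.float64(-0.0), array([-0., -0., -1.])) [0.65313887 0.05584765 0.09351935]
```

Call:
{"method": "arm_command", "body": {
  "increments": [
    {"claw": 1, "slide": [0, 0, -25], "twist": 0},
    {"claw": 1, "slide": [0, 0, -55], "twist": 0},
    {"claw": 1, "slide": [0, 0, -87], "twist": 0},
    {"claw": 1, "slide": [-20, -30, -87], "twist": 0},
    {"claw": 1, "slide": [-40, -60, -87], "twist": 0},
    {"claw": 1, "slide": [-60, -90, -87], "twist": 0},
    {"claw": 1, "slide": [-80, -120, -87], "twist": 0},
    {"claw": 1, "slide": [-100, -150, -87], "twist": 0},
    {"claw": 1, "slide": [-120, -180, -87], "twist": 0},
    {"claw": 1, "slide": [-135, -203, -87], "twist": 0}
  ]
}}

```text
time: 23.37
tool_pos: [0.4361, -0.0619, 0.1802]
tool_rot: [-0.0, 0.738, 0.675, -0.001]
wrist_force: [0.3, 0.4, -0.4]
finger_gap: 0.0196
gripper_force: 29.6
```

Call:
{"method": "arm_command", "body": {
  "increments": [
    {"claw": 1, "slide": [0, 0, 0], "twist": 0},
    {"claw": 1, "slide": [0, 0, 0], "twist": 0},
    {"claw": 1, "slide": [0, 0, 0], "twist": 0},
    {"claw": 1, "slide": [0, 0, 0], "twist": 0}
  ]
}}

```text
time: 23.7
tool_pos: [0.4403, -0.0599, 0.1806]
tool_rot: [0.0, 0.738, 0.675, 0.001]
wrist_force: [-0.7, -0.1, -0.5]
finger_gap: 0.0195
gripper_force: 29.6
```

```bash
python3 -c "
from h import *
look(manip.state()['tool_pos'][2]-.0795)
print(go(PL[-114],.095), (np.array([.4502,.0546])-.114*YP))"
```

```text
TCP [ 0.4403 -0.0599  0.1806] gap 0.0195 t 23.7
side pin [ 0.4395 -0.0599  0.1021] 0.57
side fit [ 0.4381 -0.0588] 140 0.62
(array([-0. , -0.7, 85.2]), np.float64(0.0006), array([-1.e-04,  3.e-04, -1.e+00])) [ 0.44006739 -0.0589488 ]
```

Aligned; lowering.

Call:
{"method": "arm_command", "body": {
  "increments": [
    {"claw": 1, "slide": [0, 0, 25], "twist": 0},
    {"claw": 1, "slide": [0, 0, 50], "twist": 0},
    {"claw": 1, "slide": [0, 0, 70], "twist": 0},
    {"claw": 1, "slide": [0, 0, 81], "twist": 0},
    {"claw": 1, "slide": [0, 0, 85], "twist": 0},
    {"claw": 1, "slide": [0, 0, 85], "twist": 0},
    {"claw": 1, "slide": [0, 0, 85], "twist": 0},
    {"claw": 1, "slide": [0, 0, 85], "twist": 0},
    {"claw": 1, "slide": [0, 0, 85], "twist": 0}
  ]
}}

```text
time: 24.75
tool_pos: [0.4395, -0.0606, 0.0962]
tool_rot: [0.001, 0.738, 0.675, 0.001]
wrist_force: [-0.4, 0.3, -0.2]
finger_gap: 0.0193
gripper_force: 29.6
```

```bash
python3 -c "
from h import *
look(.0155)
print(go(PL[-114],.0935),manip.state()['wrist_force'])"
```

```text
TCP [ 0.4395 -0.0606  0.0962] gap 0.0193 t 24.75
side pin [ 0.438  -0.0599  0.0168] 0.62
side fit [ 0.4369 -0.0611] 120 0.58
(array([ 0.5, -0.5,  2.1]), np.float64(-0.0002), array([ 5.e-04, -1.e-04, -1.e+00])) [ 0.47301435  0.36769121 -0.98645066]
```

Call:
{"method": "arm_command", "body": {
  "increments": [
    {"claw": 1, "slide": [1, 0, 1], "twist": 0},
    {"claw": 1, "slide": [1, 0, 2], "twist": 0},
    {"claw": 1, "slide": [1, 0, 2.5], "twist": 0},
    {"claw": 1, "slide": [1, 0, 2.5], "twist": 0},
    {"claw": 1, "slide": [1, 0, 2.5], "twist": 0}
  ]
}}

```text
time: 25.47
tool_pos: [0.4391, -0.0594, 0.0934]
tool_rot: [0.0, 0.738, 0.675, 0.0]
wrist_force: [-1.7, 0.9, 8.6]
finger_gap: 0.0194
gripper_force: 30.6
```

Call:
{"method": "arm_command", "body": {
  "increments": [
    {"claw": 1, "slide": [0, 0, -0.5], "twist": 0},
    {"claw": 0.6, "slide": [0, 0, -0.5], "twist": 0},
    {"claw": 0.3, "slide": [0, 0, -0.5], "twist": 0},
    {"claw": 0, "slide": [0, 0, -0.5], "twist": 0},
    {"claw": 0, "slide": [0, 0, -0.5], "twist": 0},
    {"claw": 0, "slide": [0, 0, -0.5], "twist": 0},
    {"claw": 0, "slide": [0, 0, -15], "twist": 0},
    {"claw": 0, "slide": [0, 0, -45], "twist": 0},
    {"claw": 0, "slide": [0, 0, -86], "twist": 0},
    {"claw": 0, "slide": [0, 0, -86], "twist": 0}
  ]
}}

```text
time: 26.3
tool_pos: [0.4412, -0.0591, 0.1839]
tool_rot: [0.003, 0.738, 0.675, 0.002]
wrist_force: [2.2, -0.1, 0.2]
finger_gap: 0.0857
gripper_force: 0.0
```

Call:
{"method": "arm_command", "body": {
  "increments": [
    {"claw": 0, "slide": [-30, 0, -20], "twist": 0},
    {"claw": 0, "slide": [-60, 0, -40], "twist": 0},
    {"claw": 0, "slide": [-90, 0, -60], "twist": 0},
    {"claw": 0, "slide": [-120, 0, -80], "twist": 0},
    {"claw": 0, "slide": [-150, 0, -100], "twist": 0},
    {"claw": 0, "slide": [-180, 0, -100], "twist": 0},
    {"claw": 0, "slide": [-210, 0, -100], "twist": 0},
    {"claw": 0, "slide": [-240, 0, -100], "twist": 0},
    {"claw": 0, "slide": [-240, 0, -100], "twist": 0},
    {"claw": 0, "slide": [-240, 0, -100], "twist": 0}
  ]
}}

```text
time: 27.13
tool_pos: [0.4169, -0.3003, 0.2784]
tool_rot: [-0.0, 0.739, 0.674, -0.0]
wrist_force: [0.6, 0.8, -0.3]
finger_gap: 0.0858
gripper_force: 0.0
```

```bash
python3 -c "
from h import *
for n in('top','side'):
    d=imaging.grab_frame(n);save(d,'end'+n)
    for k in imaging.masks_of('vial_a',d):
        q=fit(d,k['pixels'],VIAL,.014,(.45,.05));c={'top':(.4472,.0523),'side':(.4502,.0546)}[n]
        e=q[:2]-np.array(c);XP=np.array([YP[1],-YP[0]]);print(n,'rack xy mm',(1000*e@XP).round(1),(1000*e@YP).round(1),int(k['pixels'].sum()),round(k['p'],2))
    f=d['frame'][190:280,130:320] if n=='top' else d['frame'][120:300,190:370]
    cv2.imwrite(f'pics/endc{n}.png',cv2.resize(f,None,fx=3,fy=3,interpolation=2)[:,:,::-1])"
```

```text
top rack xy mm 0.7 35.8 89 0.68
top rack xy mm -0.2 -112.6 83 0.64
top rack xy mm 0.8 -37.9 88 0.39
side rack xy mm -0.1 111.9 203 0.65
side rack xy mm -1.8 -114.7 156 0.56
side rack xy mm -1.4 35.9 162 0.46
side rack xy mm -1.0 -38.6 159 0.43
```

View pics/endcside.png

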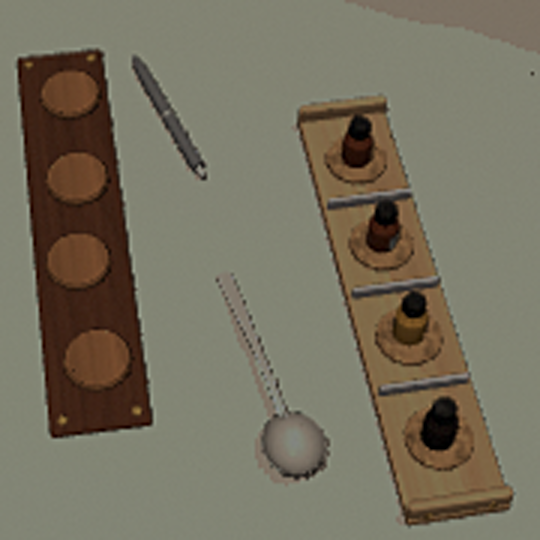

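View pics/endctop.png

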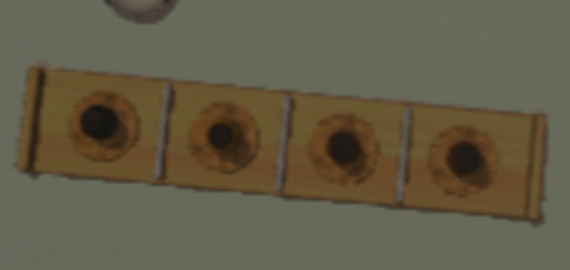

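All four vials stand upright and within about 2 mm of their cork centres. In the side view crop they run from (357,140), brown, to (440,425), black. The order is reversed, the spoon is untouched and the arm is clear.

```bash
python3 -c "
from station import order
print(order.sign_off())"
```

```text
the job is handed in; nothing more can be done
None
```

All four vials stand upright on the rack in reverse order, each within about 2 mm of its cork centre by the camera fits. The spoon was left where it lay, and the job was handed in at about 27 s.

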